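Load the rinse shaker with a basket of welded fittings

TASK

Get the welded fittings ready for rinsing: first swing the shaker's hold-down lever right back, then push the pan's handle gently round sideways, without gripping it, until it is well clear of the lever's path, the pan turning where it stands between its rubber studs. Next lower the yellow-handled dip basket, with both fittings in it, into the pan until it sits level on the bottom, its handle turned well clear of the pan's handle and of the lever; carry it level and do not drop it. Finally swing the lever down until it lies flat across the basket's rim, and leave everything else on the table where it is.

Things in the scene. Friction and masses are not known exactly. Their poses are not given: they have to be found in the camera images.
- shaker: Bench rinse shaker, fixed: white housing 250 x 240 mm, aluminium platform, top 62 mm above the table. Origin: on the table under the centre of the pan's seat; +x to the hinge post (x 75 to 97 mm, 35 mm wide, 151 mm high), -x to the control panel (to 170 mm, 35 mm high), z up.
- seat (a point): Centre of the pan's seat, on the platform's top. Four rubber studs (10 mm thick, 22 mm high) stand round it, 59 mm out on the diagonals; the pan stands loosely between them (about 3 mm of play) and turns easily when its handle is pushed from the side (about 1 N; pushed from below it tips up).
- holddown (a joint): Angle of the hold-down lever, rad: 0 = level, flat across the rim of a basket fully home (-0.06 with no basket), growing as the knob rises and swings back; stop at 1.45. Starts partly raised. Stiff hinge: stays where it is left; about 3 N at the knob lifts it, 1 to 2 N lowers it. Steel bar 18 mm wide, 8 mm thick, 3 mm of rubber beneath.
- holddown_knob (a point): Centre of the lever's red ball knob, 28 mm in diameter, 199 mm from the hinge axis; with the lever level it is 115 mm from the seat's centre on the shaker's -x side and 140 mm above the table.
- holddown_hinge (a point): Centre of the lever's hinge, 140 mm above the table and 84 mm from the seat's centre on the shaker's +x side. The hinge axis is the shaker's y axis: the knob moves in the shaker's x-z plane.
- pan: Round stainless pan with a black handle, loose, about 0.35 kg: 55 mm high, outer radius 50 mm at the bottom, 55 mm at the rim, wall and bottom 3 mm. Origin: centre of its underside; z up. The handle points along its own -x, starts roughly under the lever, and rises outwards at 25 degrees.
- pan_grip (a point): Point on the middle line of the pan's black grip, 115 mm from the pan's axis, 78 mm above its underside. The grip is 16 mm wide and 10 mm thick and runs from 76 to 158 mm from the axis, 60 mm above the pan's underside at its inner end and 98 mm at its outer end.
- basket: Perforated stainless dip basket with a yellow handle, loose, about 0.22 kg, on the table left or right of the shaker: 68 mm high, outer radius 42 mm at the bottom, 46 mm at the rim, bottom 3 mm. Origin: centre of its underside; z up. The level handle points along its own -x. Fully home, its underside is 3 mm above the pan's.
- basket_grip (a point): Middle of the yellow grip (14 mm wide, 10 mm thick, 60 to 150 mm from the basket's axis), 100 mm from the axis, 63 mm above the basket's underside. With the basket home it passes 6 mm over the pan's rim; it strikes the rising pan handle if both point the same way.
- fitting0: Brass welded fitting standing in the basket, flange 24 mm in diameter, 24 mm high, 35 g. Origin: centre of its underside.
- fitting1: Second brass fitting standing in the basket, the same.
- dipper: Bystander: white enamelled dipper without holes, with a blue handle, of like size (55 mm high, rim radius 44 mm, handle along its own -x axis to 150 mm from its axis), on the other side of the shaker from the basket. Origin: centre of its underside.
- bottle: Bystander: white bottle, radius 34 mm, 170 mm high, at the back. Origin: centre of its underside.
- jar: Bystander: amber jar, radius 32 mm, 80 mm high, at the back. Origin: centre of its underside.
- vblock: Bystander: dark steel V-block, 60 x 60 x 41 mm, at the left. Origin: centre of its underside.
- nozzle: Bystander: copper gas nozzle, radius 16 mm, 50 mm high, at the right. Origin: centre of its underside.
- brush: Bystander: flat brush with a wooden handle, 170 mm long, lying at the back right.
- wrench: Bystander: spanner, 160 mm long, lying at the back left.
There are look-alikes about, which are no part of the job. What is shaped like the pan but turquoise is not meant.

How it is judged:
By the outcome, as a careful person would: the job done as asked, in the order asked, and still so for the second after the job is handed in, with the robot touching nothing.
It also fails if it takes over 72 s, if anything falls off the work surface, if the arm or the gripper's body presses on something with over 40 N, if the wrist force passes 120 N, or if a joint passes its speed limit or range.

ROBOT

A 6-joint arm with a two-finger parallel gripper is mounted at the origin on the work surface. World frame = base frame: x ahead of the robot, y to its left, z up, the work surface at z = 0. Lengths are in m, angles in rad, forces in N, time in s.
With the tool pointing down it reaches from about 0.375 to 0.9 m from the base axis. Payload 3.1 kg.
Tool frame: the origin (TCP) lies at the very end of the fingers, on their centre line; the grasp point (between the pads) lies 19 mm behind it; z points along the fingers, y is the line along which they close (so a half turn about z gives the same grasp; the last joint's range is limited). The gripper opens to 87 mm and grips with 3 to 60 N. Pads are 19 mm wide; open, the fingers measure 117 mm over their backs; the gripper's body (75 mm by 190 mm) begins 51 mm behind the grasp point.
Start: joints at [-1.327, 0.527, 1.433, -0, 1.181, -0.178], TCP at [0.256, -0.57, 0.223] pointing down, gripper open.
Joint ranges: [-3.08, 3.08], [-0.75, 2.2], [0.22, 2.44], [-1.43, 4.57], [0, 2.65], [-2.85, 2.85]. Speed limits (rad/s): [2.79, 2.79, 3.14, 3.14, 3.14, 3.14].

INTERFACE

Orientations are given as a unit quaternion [x, y, z, w].
In Python, from rig import robot gives the robot as it stands. The module is installed in compiled form; this text tells all that it offers.
- The arm moves only by the tool servo_tool, never from a script. Its argument "rows" is one flat list of numbers, 5 for each row, row after row: the closure, from -1 (fully open) to 1 (shut), so that 0 is half open, then the shift along the tool's x, y, z in m, then the turn about the tool's z in degrees. A call has 1 to 5 rows; each row shifts and turns the commanded pose from where the row before left it, along the tool's axes as they then stand; what a row does not reach is not made up. A row lasts 1/12 s, in which the tool goes at most 41.7 mm and 7.16 degrees, less where a joint would pass 70% of its speed; a pose out of reach is approached as far as the arm can. A call with a gripper value outside its range is refused whole. The fingers move at their own pace and stop on an object; "newtons" is the grip in N (left out, the last holds). Time passes only in rows, so rows that do not move let the fingers close. It gives the time, the measured TCP pose, the force, the opening and the grip force at its end, in the units of the state.
- robot.get_obs(): the state, without advancing time (a new reading comes with each control period).
- robot.camera(name): name is "scene" or "top" or "wrist"; returns a dict with "pixels" (384x512x3 uint8, red, green, blue), "intrinsics" (3x3 intrinsics, pixels), "dist" ([k1, k2, p1, p2, k3] as OpenCV has them; the pictures are not rectified), "rvec" (rotation vector, rad) and "tvec" (3), from world to camera coordinates, as OpenCV has them; the wrist camera has in their place "mount" (4x4, takes a point from camera to tool coordinates, whose origin is the TCP and whose axes are the flange's). Camera axes: x right, y down, z forward; pixel columns grow to the right and rows downward; lengths in m; the calibration is good to about 2 mm. A picture is of the moment at which its call begins: read the wrist's pose just before it. There is no depth.
- robot.hand_in(): hands the job in; it is judged then, once.
Trained networks look in a picture, given as the dict that the camera call returned (one of the last four; its "shot" number tells which), for a name from the list of things; names that differ only in an ending like _2 or _b are one class to them, and where a whole thing is asked for, a point or a joint stands for the part that bears it (a point fixed in the world has none). Each returns a list of dicts, best first, with "score" (0 to 1); they miss things now and then, are a little off and sometimes report something else, mostly with a low value. They report only what shows in the picture. A call takes as long as a camera call. They do not tell look-alikes from the thing itself.
- robot.spot_in(picture, query): "at" ([x, y, z] in m, in world coordinates, good to about 4 mm: the middle of the surface that is visible of it).
- robot.outline_of(picture, query): "region" (384x512 bool, what is visible of it).
- robot.place_of(picture, query): "at" ([x, y, z] in m, in world coordinates, good to about 4 mm: a listed point, or the origin of a listed thing).
The state is a dict: "time": time; "q": joint angles; "joint_velocities": joint speeds; "joint_torque": joint torques, N m; "position": TCP position; "tool_rot": TCP orientation; "ft_force": force on the tool from outside, world axes, zero at the start; "moment": the same for the moment, N m; "grip_width": finger opening in m; "grip_force": force on a finger pad.
Only numpy, scipy, OpenCV 4.12 (cv2) and the standard library are available. Lean on these libraries where they do the work, as an engineer would, in place of code of your own. Each camera call takes 0.05 s, during which the arm holds its last target. There are 200 camera calls.

## Working session

There is one attempt and no reset: what is moved stays moved. The work goes in short steps, Python scripts to look and compute and a tool call to move; the robot and the scene stay as the last step left them, time stands still between calls to the robot, and variables do not carry over. Pictures are saved under pics/ and viewed, at most 10 in all, crops included, and the job is handed in when it is done.

Besides the shell and the picture viewer there is one more tool, called after "Emit:" as name(argument=value, ...), one argument or row to a line, values as JSON. servo_tool: Moves the arm, as the interface text tells. Its arguments: {"type":"object","properties":{"rows":{"type":"array","items":{"type":"number"}},"newtons":{"type":"number"}},"required":["rows"]}

```bash
mkdir -p pics; cat > h.py <<'E'
import numpy as np, cv2
from rig import robot
from scipy.spatial.transform import Rotation as R
def P(c):
    Rm=cv2.Rodrigues(np.array(c["rvec"],float))[0]; return Rm,np.array(c["tvec"],float).ravel()
def ray(c,uv):
    Rm,t=P(c); n=cv2.undistortPoints(np.array([[uv]],float),np.array(c["intrinsics"]),np.array(c["dist"]))[0,0]
    d=Rm.T@np.array([n[0],n[1],1]); return -Rm.T@t,d/np.linalg.norm(d)
def tri(rs):
    A=sum(np.eye(3)-np.outer(d,d) for o,d in rs); b=sum((np.eye(3)-np.outer(d,d))@o for o,d in rs)
    return np.linalg.solve(A,b)
def onz(c,uv,z):
    o,d=ray(c,uv); return o+d*(z-o[2])/d[2]
def proj(c,p):
    return cv2.projectPoints(np.array([p],float),np.array(c["rvec"],float),np.array(c["tvec"],float),np.array(c["intrinsics"]),np.array(c["dist"]))[0].ravel()
def save(c,n,crop=None,k=1):
    im=c["pixels"][:,:,::-1]
    if crop: im=im[crop[1]:crop[3],crop[0]:crop[2]]
    cv2.imwrite("pics/"+n,cv2.resize(im,None,fx=k,fy=k,interpolation=cv2.INTER_CUBIC))
E
python3 - <<'E'
from h import *
o=robot.get_obs(); print(o["position"],o["tool_rot"],o["time"])
np.set_printoptions(precision=4,suppress=True)
for n in("scene","top"):
    c=robot.camera(n); save(c,n+"0.png",k=1.5)
    for q in("shaker","seat","holddown_knob","holddown_hinge","pan","pan_grip","basket","basket_grip","fitting0","dipper"):
        print(n,q,[(np.array(r["at"]).round(3).tolist(),round(r["score"],2),proj(c,r["at"]).round().tolist()) for r in robot.place_of(c,q)[:3]])
E
```

```text
[ 0.25629111 -0.56924473  0.22158388] [ 9.77738117e-01  2.09826220e-01 -4.27492463e-05 -1.06332320e-03] 0.0
scene shaker [([0.603, 0.037, -0.003], 0.75, [293.0, 232.0]), ([0.671, -0.444, 0.001], 0.5, [164.0, 346.0])]
scene seat [([0.603, 0.04, 0.06], 0.75, [294.0, 217.0]), ([0.71, -0.261, -0.0], 0.58, [236.0, 314.0])]
scene holddown_knob [([0.532, 0.021, 0.266], 0.88, [274.0, 150.0])]
scene holddown_hinge [([0.68, 0.055, 0.143], 0.77, [320.0, 207.0]), ([0.574, 0.324, 0.001], 0.22, [346.0, 186.0])]
scene pan [([0.602, 0.04, 0.063], 0.86, [294.0, 216.0]), ([0.223, -0.211, -0.005], 0.6, [159.0, 205.0])]
scene pan_grip [([0.234, -0.324, 0.07], 0.7, [124.0, 205.0]), ([0.486, 0.036, 0.142], 0.61, [267.0, 177.0])]
scene basket [([0.575, 0.325, -0.0], 0.58, [347.0, 186.0])]
scene basket_grip [([0.471, 0.342, 0.065], 0.7, [329.0, 156.0])]
scene fitting0 []
scene dipper [([0.52, -0.348, -0.0], 0.9, [167.0, 283.0])]
top shaker [([0.603, 0.038, 0.0], 0.95, [248.0, 172.0])]
top seat [([0.602, 0.036, 0.06], 0.88, [248.0, 169.0])]
top holddown_knob [([0.534, 0.02, 0.265], 0.55, [251.0, 175.0])]
top holddown_hinge [([0.682, 0.049, 0.141], 0.6, [243.0, 141.0])]
top pan [([0.602, 0.036, 0.06], 0.94, [248.0, 169.0]), ([0.225, -0.21, 0.002], 0.61, [318.0, 274.0])]
top pan_grip [([0.489, 0.035, 0.14], 0.69, [247.0, 196.0]), ([0.474, 0.341, 0.063], 0.19, [162.0, 205.0])]
top basket [([0.57, 0.326, 0.001], 0.88, [170.0, 182.0])]
top basket_grip [([0.472, 0.339, 0.062], 0.74, [163.0, 206.0])]
top fitting0 [([0.575, 0.345, 0.007], 0.54, [165.0, 181.0]), ([0.574, 0.309, 0.004], 0.47, [175.0, 181.0])]
top dipper [([0.518, -0.347, -0.001], 0.65, [352.0, 193.0])]
```

View pics/scene0.png

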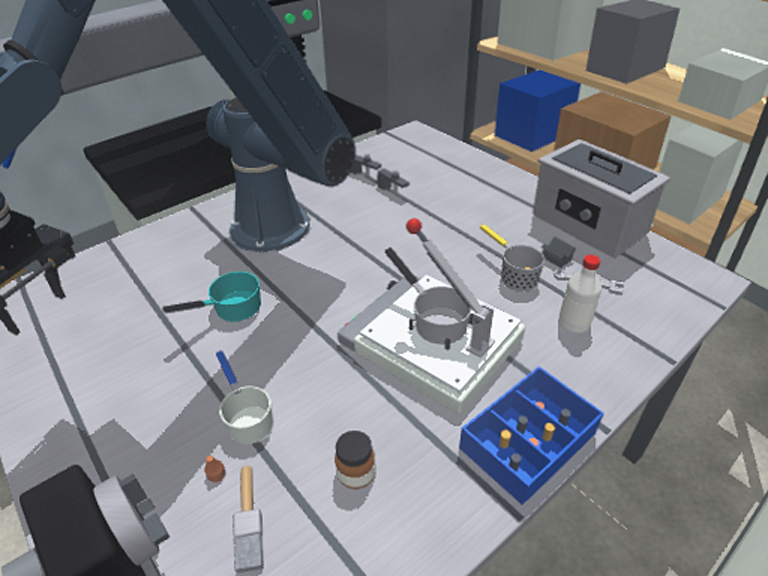

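View pics/top0.png

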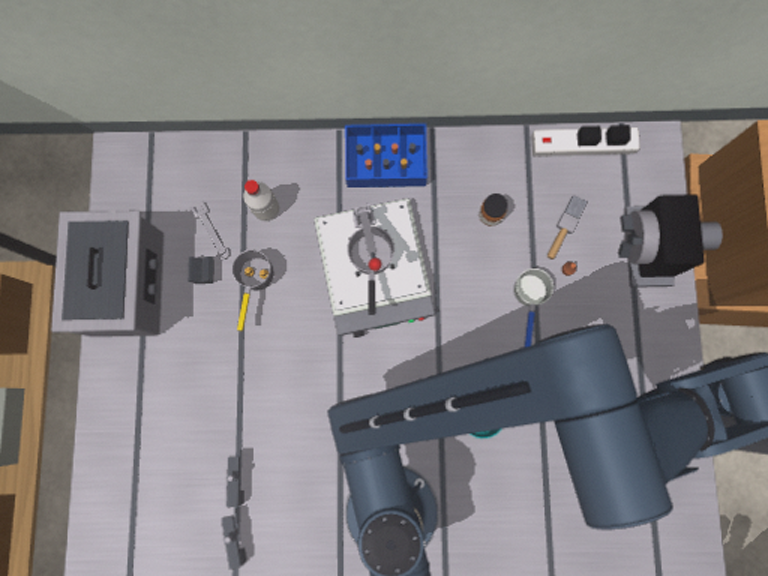

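The scene view shows the knob at (276,150), the pan on the shaker at (294,205) with its black handle at (267,175), and the basket at (347,179) with its yellow grip at (329,156).

Things that could be mistaken for what I want:
- **Basket:** the perforated one with the yellow handle at (347,179) is the target. The dipper with the blue handle at (165,277) is not.
- **Pan:** the steel pan on the shaker at (294,205) is the target. The turquoise pan at (157,198) is not.
- **Red knob:** the lever knob at (276,150) is the target. The bottle cap at (394,174) is not.

I'll check this choice in one close crop and triangulate the key points.

```bash
python3 - <<'E'
from h import *
np.set_printoptions(precision=4,suppress=True)
cs=robot.camera("scene"); ct=robot.camera("top")
save(cs,"crop1.png",(220,130,400,280),4)
def blob(c,lo,hi,roi):
    h=cv2.cvtColor(c["pixels"],cv2.COLOR_RGB2HSV); m=cv2.inRange(h,lo,hi); z=np.zeros_like(m); x0,y0,x1,y1=roi; z[y0:y1,x0:x1]=m[y0:y1,x0:x1]
    ys,xs=np.nonzero(z); return (xs.mean(),ys.mean()),len(xs)
for n,lo,hi,r1,r2 in(("knob",(0,150,60),(8,255,255),(265,140,290,165),(235,165,265,190)),("ygrip",(22,150,80),(35,255,255),(310,140,345,170),(150,190,172,225))):
    a,na=blob(cs,lo,hi,r1); b,nb=blob(ct,lo,hi,r2); p=tri([ray(cs,a),ray(ct,b)]); print(n,na,nb,p,proj(cs,p)-a,proj(ct,p)-b)
for q in ("holddown_hinge","seat","pan_grip","basket","basket_grip","pan"):
    ra=[r for r in robot.place_of(cs,q) if r["at"][1]>-.1]; rb=robot.place_of(ct,q)
    if ra and rb:
        p=tri([ray(cs,proj(cs,ra[0]["at"])),ray(ct,proj(ct,rb[0]["at"]))]); print(q,p)
c=robot.camera("wrist");print(np.array(c["mount"]))
E
```

```text
knob 37 32 [0.5316 0.0248 0.2697] [-0.5556  0.0958] [-0.3871 -0.2879]
ygrip 55 87 [0.4674 0.3417 0.0632] [-0.0806  0.017 ] [-0.0627 -0.0539]
holddown_hinge [0.6243 0.0666 0.089 ]
seat [0.6039 0.0379 0.0589]
pan_grip [0.4861 0.0361 0.1407]
basket [0.5737 0.3247 0.0014]
basket_grip [0.4728 0.3392 0.0704]
pan [0.6031 0.0369 0.064 ]
[[-0.0003 -0.9573 -0.2889  0.0799]
 [ 1.     -0.0003 -0.0002  0.0004]
 [ 0.0001 -0.2889  0.9573 -0.1611]
 [ 0.      0.      0.      1.    ]]
```

View pics/crop1.png

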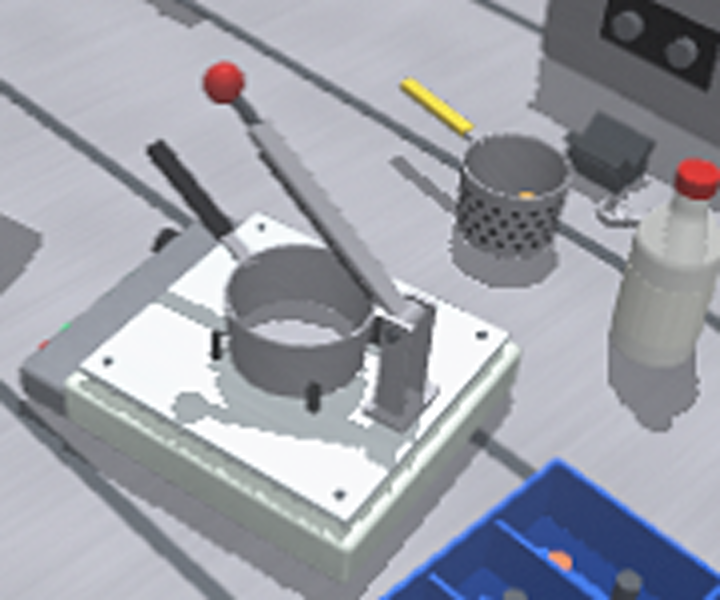

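The crop confirms the choice: the steel pan is between the studs at crop (300,310), the lever knob at (223,83), and the perforated basket with the yellow grip at (515,190). The measured heights fit the text: pan grip 0.141, basket grip 0.063–0.070, knob 0.268. I'll turn the tool and go to the front of the knob.

Emit:
servo_tool(
  rows=[1, 0, 0, 0, -7.03, 1, 0, 0, 0, -7.03, 1, 0, 0, 0, -7.03, 1, 0, 0, 0, -7.03, 1, 0, 0, 0, -7.03],
  newtons=20,
)

```text
time: 2.27
position: [0.2565, -0.5699, 0.2226]
tool_rot: [0.867, 0.498, 0.0, -0.0]
ft_force: [0.3, -0.3, 0.1]
grip_width: 0.0615
grip_force: 0.0
```

Emit:
servo_tool(
  rows=[1, 0, 0, 0, -7.03, 1, 0, 0, 0, -7.03, 1, 0, 0, 0, -7.03, 1, 0, 0, 0, -7.03, 1, 0, 0, 0, -7.03],
)

```text
time: 2.68
position: [0.2565, -0.5699, 0.2225]
tool_rot: [0.676, 0.737, 0.0, -0.0]
ft_force: [-0.2, 0.4, 0.0]
grip_width: 0.0285
grip_force: 0.0
```

Emit:
servo_tool(
  rows=[1, 0, 0, 0, -7.03, 1, 0.026, 0.0155, 0, 0, 1, 0.026, 0.0155, 0, 0, 1, 0.026, 0.0155, 0, 0, 1, 0.026, 0.0155, 0, 0],
)

```text
time: 3.1
position: [0.2965, -0.4545, 0.2225]
tool_rot: [0.633, 0.774, 0.0, 0.0]
ft_force: [-0.9, -0.2, 0.3]
grip_width: 0.0016
grip_force: 0.0
```

Emit:
servo_tool(
  rows=[1, 0.026, 0.0155, 0, 0, 1, 0.026, 0.0155, 0, 0, 1, 0.026, 0.0155, 0, 0, 1, 0.026, 0.0155, 0, 0, 1, 0.026, 0.0155, 0, 0],
)

```text
time: 3.52
position: [0.3466, -0.3114, 0.2228]
tool_rot: [0.632, 0.775, -0.0, 0.0]
ft_force: [0.7, -0.2, -0.5]
grip_width: 0.0007
grip_force: 0.0
```

Emit:
servo_tool(
  rows=[1, 0.026, 0.0155, 0, 0, 1, 0.026, 0.0155, 0, 0, 1, 0.026, 0.0155, 0, 0, 1, 0.026, 0.0155, 0, 0, 1, 0.026, 0.0155, 0, 0],
)

```text
time: 3.93
position: [0.3966, -0.1686, 0.2228]
tool_rot: [0.632, 0.775, 0.0, 0.0]
ft_force: [-0.4, 0.3, -0.2]
grip_width: 0.0003
grip_force: 0.0
```

Emit:
servo_tool(
  rows=[1, 0.026, 0.0155, 0, 0, 1, 0.026, 0.0155, 0, 0, 1, 0.026, 0.0155, 0, 0, 1, 0.026, 0.01, 0, 0, 1, 0, 0, 0, 0],
)

```text
time: 4.35
position: [0.4305, -0.0525, 0.2226]
tool_rot: [0.631, 0.776, 0.001, -0.001]
ft_force: [0.6, -0.3, -1.1]
grip_width: 0.0006
grip_force: 0.0
```

Emit:
servo_tool(
  rows=[1, 0.0265, 0.018, -0.006, 0, 1, 0.0265, 0.018, -0.006, 0, 1, 0, 0.015, 0, 0, 1, 0, 0.015, 0, 0, 1, 0, 0, 0, 0],
)

```text
time: 4.77
position: [0.4879, 0.0083, 0.2352]
tool_rot: [0.632, 0.775, 0.001, 0.002]
ft_force: [0.4, -0.5, 0.3]
grip_width: 0.0002
grip_force: 0.0
```

Emit:
servo_tool(
  rows=[1, 0, 0.008, 0, 0, 1, 0, 0.008, 0, 0, 1, 0, 0.008, 0, 0, 1, 0, 0, 0, 0],
)

```text
time: 5.1
position: [0.5081, 0.0128, 0.2345]
tool_rot: [0.632, 0.775, -0.001, -0.001]
ft_force: [-1.8, -0.1, 2.0]
grip_width: 0.0006
grip_force: 1.1
```

```bash
python3 - <<'E'
from h import *
o=robot.get_obs(); print(o["position"],o["ft_force"])
c=robot.camera("scene"); d=robot.camera("top")
a=cv2.resize(c["pixels"][110:230,220:360],None,fx=2.8,fy=2.8,interpolation=3);b=cv2.resize(d["pixels"][110:230,180:320],None,fx=2.8,fy=2.8,interpolation=3)
cv2.imwrite("pics/k1.png",np.hstack([a,b])[:,:,::-1])
E
```

```text
[0.50807585 0.01284184 0.23453255] [-1.82451245 -0.09928743  1.98387504]
```

View pics/k1.png

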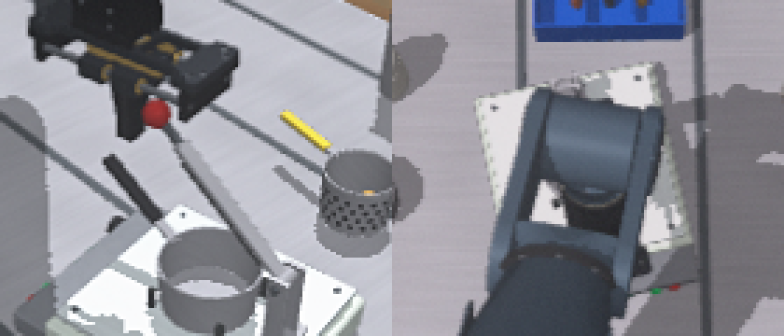

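The knob sits centrally against the closed finger: knob at (155,113), finger at (130,110). I'll follow its arc.

Emit:
servo_tool(
  rows=[1, 0, 0.0063, -0.007, 0, 1, 0, 0.0064, -0.007, 0, 1, 0, 0.007, -0.0064, 0, 1, 0, 0.007, -0.0063, 0, 1, 0, 0.0075, -0.0057, 0],
)

```text
time: 5.62
position: [0.5391, 0.0197, 0.2685]
tool_rot: [0.632, 0.775, -0.003, -0.002]
ft_force: [-10.9, -3.9, 10.3]
grip_width: 0.0003
grip_force: 6.9
```

Emit:
servo_tool(
  rows=[1, 0, 0.0076, -0.0056, 0, 1, 0, 0.008, -0.005, 0, 1, 0, 0.0081, -0.0049, 0, 1, 0, 0.0085, -0.0042, 0, 1, 0, 0.0085, -0.0041, 0],
)

```text
time: 6.03
position: [0.5816, 0.0281, 0.2936]
tool_rot: [0.632, 0.775, -0.0, 0.001]
ft_force: [-4.4, -1.4, 6.0]
grip_width: 0.0003
grip_force: 2.9
```

Emit:
servo_tool(
  rows=[1, 0, 0.0088, -0.0033, 0, 1, 0, 0.0089, -0.0033, 0, 1, 0, 0.0091, -0.0025, 0, 1, 0, 0.0091, -0.0024, 0],
)

```text
time: 6.37
position: [0.6178, 0.0356, 0.3042]
tool_rot: [0.632, 0.775, 0.001, 0.001]
ft_force: [-2.9, -1.8, 2.4]
grip_width: 0.0006
grip_force: 1.6
```

```bash
python3 - <<'E'
from h import *
o=robot.get_obs(); print(o["position"],o["ft_force"])
c=robot.camera("scene")
for q in("holddown_knob","holddown_hinge"): print([(np.array(r["at"]).round(4),r["score"]) for r in robot.place_of(c,q)])
E
```

```text
[0.61778237 0.03561874 0.30418758] [-2.9137728  -1.83395149  2.38830905]
[(array([0.6374, 0.0411, 0.3322]), 0.66)]
[(array([0.4848, 0.0374, 0.1416]), 0.73), (array([0.6814, 0.0519, 0.1403]), 0.61)]
```

Emit:
servo_tool(
  rows=[1, 0, 0.007, -0.0015, 0, 1, 0, 0.006, -0.001, 0, 1, 0, 0.004, 0, 0, 1, 0, 0, 0, 0],
)

```text
time: 6.85
position: [0.6345, 0.039, 0.3049]
tool_rot: [0.632, 0.775, 0.0, 0.0]
ft_force: [-0.1, -0.2, 0.6]
grip_width: 0.0005
grip_force: 0.0
```

Emit:
servo_tool(
  rows=[1, 0, 0.004, 0, 0, 1, 0, 0, 0, 0],
)

```text
time: 7.02
position: [0.6354, 0.0393, 0.3046]
tool_rot: [0.632, 0.775, -0.002, -0.002]
ft_force: [-7.3, -2.3, 4.6]
grip_width: 0.0008
grip_force: 3.7
```

```bash
python3 - <<'E'
from h import *
o=robot.get_obs(); print(o["position"],o["ft_force"])
c=robot.camera("scene")
for q in("holddown_knob","pan_grip","seat"): print([(np.array(r["at"]).round(4),r["score"]) for r in robot.place_of(c,q)])
E
```

```text
[0.63536443 0.03934442 0.30459172] [-7.25309017 -2.27367948  4.61187961]
[(array([0.6567, 0.0478, 0.3409]), 0.72)]
[(array([0.4833, 0.0331, 0.1411]), 0.92), (array([ 0.2353, -0.3264,  0.0742]), 0.66), (array([0.677 , 0.4397, 0.0009]), 0.45)]
[(array([0.6027, 0.0387, 0.0627]), 0.59)]
```

The knob is at the back stop (about 1.44 rad). I'll withdraw and go to the +y side of the pan handle.

Emit:
servo_tool(
  rows=[1, 0, -0.034, 0, 0, 1, 0, -0.034, 0, 0, 1, 0, -0.034, 0, 0, 1, 0.024, -0.034, 0, 0, 1, 0.024, 0, 0.01, 0],
)

```text
time: 7.63
position: [0.4892, 0.0588, 0.2953]
tool_rot: [0.634, 0.774, -0.001, -0.001]
ft_force: [-0.5, 0.3, -0.4]
grip_width: 0.0004
grip_force: 0.0
```

Emit:
servo_tool(
  rows=[1, 0.023, 0, 0.027, 0, 1, 0, 0, 0.035, 0, 1, 0, 0, 0.035, 0, 1, 0, 0, 0.035, 0, 1, 0, 0, 0.035, 0],
)

```text
time: 8.05
position: [0.4905, 0.0824, 0.1265]
tool_rot: [0.632, 0.775, 0.001, 0.001]
ft_force: [0.3, 0.4, -0.3]
grip_width: 0.0007
grip_force: 0.0
```

Emit:
servo_tool(
  rows=[1, 0, 0, 0.01, 0, 1, 0, 0, 0, 0],
)

```text
time: 8.22
position: [0.4878, 0.0822, 0.1145]
tool_rot: [0.632, 0.775, -0.002, -0.003]
ft_force: [-0.5, -0.5, 0.1]
grip_width: 0.0004
grip_force: 0.0
```

```bash
python3 - <<'E'
from h import *
o=robot.get_obs(); print(o["position"],o["ft_force"],o["tool_rot"])
c=robot.camera("scene")
for q in("holddown_knob","pan_grip","pan"): print([(np.array(r["at"]).round(4),r["score"]) for r in robot.place_of(c,q)])
C=np.array([.603,.0375]); r=.115
def push(off,phis,yaw0):
    p=o["position"][:2]; 
    yaw=yaw0
    out=[]
    for ph,of in zip(phis,off):
        a=np.radians(ph); e=np.array([np.cos(a),np.sin(a)]); t=np.array([-e[1],e[0]])
        g=C+r*e-of*t; d=g-p; y=np.radians(yaw)
        out.append([round(1000*(d@[np.cos(y),np.sin(y)]),1),round(1000*(d@[np.sin(y),-np.cos(y)]),1)]); p=g; 
        if ph>181: yaw+=5
    print(out)
push([.030,.0175]+[.0175]*15,[181,181]+[181+5*i for i in range(1,16)],101.8)
E
```

```text
[0.487799   0.08221733 0.11449227] [-0.47769309 -0.49304387  0.1011704 ] [ 0.63244143  0.77460055 -0.00192909 -0.00284521]
[(array([0.6587, 0.0474, 0.3384]), 0.72)]
[(array([ 0.234 , -0.3268,  0.077 ]), 0.7), (array([0.4851, 0.034 , 0.1425]), 0.65)]
[(array([0.6012, 0.0395, 0.0614]), 0.88), (array([ 0.2256, -0.2124, -0.0049]), 0.56)]
[[np.float64(-16.3), np.float64(-3.7)], [np.float64(-12.3), np.float64(-2.3)], [np.float64(-9.7), np.float64(-3.0)], [np.float64(-9.7), np.float64(-3.0)], [np.float64(-9.7), np.float64(-3.0)], [np.float64(-9.7), np.float64(-3.0)], [np.float64(-9.7), np.float64(-3.0)], [np.float64(-9.7), np.float64(-3.0)], [np.float64(-9.7), np.float64(-3.0)], [np.float64(-9.7), np.float64(-3.0)], [np.float64(-9.7), np.float64(-3.0)], [np.float64(-9.7), np.float64(-3.0)], [np.float64(-9.7), np.float64(-3.0)], [np.float64(-9.7), np.float64(-3.0)], [np.float64(-9.7), np.float64(-3.0)], [np.float64(-9.7), np.float64(-3.0)], [np.float64(-9.7), np.float64(-3.0)]]
```

Emit:
servo_tool(
  rows=[1, -0.008, -0.002, 0, 0, 1, -0.008, -0.0017, 0, 0, 1, -0.006, -0.001, 0, 0, 1, -0.005, -0.001, 0, 0, 1, -0.0048, -0.0016, 0, -2.5],
)

```text
time: 8.83
position: [0.4894, 0.0486, 0.1182]
tool_rot: [0.615, 0.788, 0.0, 0.0]
ft_force: [-0.5, 0.2, -0.7]
grip_width: 0.0001
grip_force: 0.3
```

Emit:
servo_tool(
  rows=[1, -0.0048, -0.0016, 0, -2.5, 1, -0.0048, -0.0016, 0, -2.5, 1, -0.0048, -0.0016, 0, -2.5, 1, -0.0048, -0.0016, 0, -2.5, 1, -0.0048, -0.0016, 0, -2.5],
)

```text
time: 9.25
position: [0.4891, 0.0235, 0.118]
tool_rot: [0.525, 0.851, 0.0, -0.0]
ft_force: [-1.7, 1.4, 0.2]
grip_width: 0.0004
grip_force: 0.4
```

```bash
python3 - <<'E'
from h import *
o=robot.get_obs(); print(o["position"],o["ft_force"],o["tool_rot"])
for n in("scene","top"):
  c=robot.camera(n)
  for q in("pan_grip","pan"): print([(np.array(r["at"]).round(4),r["score"]) for r in robot.place_of(c,q)])
  if n=="scene": save(c,"p1.png",(200,90,380,260),3)
E
```

```text
[0.48905847 0.02348361 0.11797692] [-1.65133867  1.41839223  0.19144222] [ 5.25255943e-01  8.50944266e-01  2.69455122e-05 -2.24712698e-04]
[(array([0.4882, 0.001 , 0.144 ]), 0.94), (array([ 0.2357, -0.3268,  0.0751]), 0.84), (array([ 0.6023,  0.0403, -0.0022]), 0.21)]
[(array([0.6023, 0.0422, 0.0654]), 0.93), (array([ 0.224 , -0.2102, -0.0024]), 0.74)]
[(array([ 0.2339, -0.3235,  0.0765]), 0.58)]
[(array([0.6001, 0.0409, 0.061 ]), 0.75), (array([ 0.2246, -0.2128,  0.0008]), 0.56)]
```

View pics/p1.png

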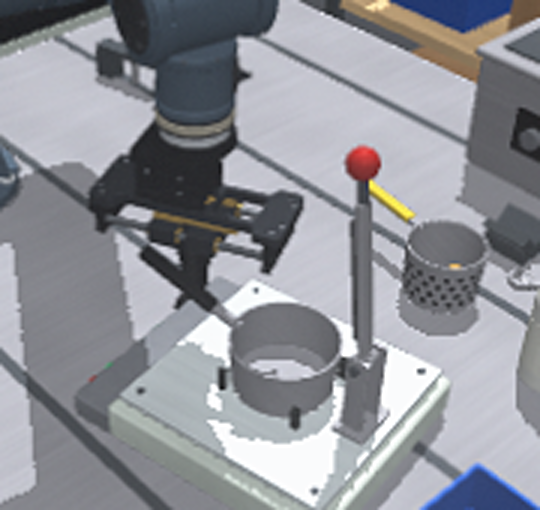

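The pan turns with the push: its handle at (190,285) is pressed sideways by the finger, the pan is still between the studs, and the lever stands back. I'll continue.

Emit:
servo_tool(
  rows=[1, -0.0048, -0.0016, 0, -2.5, 1, -0.0048, -0.0016, 0, -2.5, 1, -0.0048, -0.0016, 0, -2.5, 1, -0.0048, -0.0016, 0, -2.5, 1, -0.0048, -0.0016, 0, -2.5],
)

```text
time: 9.97
position: [0.4946, -0.0001, 0.1177]
tool_rot: [0.429, 0.903, -0.0, -0.001]
ft_force: [-0.5, 0.3, 0.4]
grip_width: 0.0004
grip_force: 0.4
```

Emit:
servo_tool(
  rows=[1, -0.0048, -0.0016, 0, -2.5, 1, -0.0048, -0.0016, 0, -2.5, 1, -0.0048, -0.0016, 0, -2.5, 1, -0.0048, -0.0016, 0, -2.5, 1, -0.0048, -0.0016, 0, -2.5],
)

```text
time: 10.38
position: [0.5055, -0.0229, 0.1177]
tool_rot: [0.328, 0.945, 0.0, -0.001]
ft_force: [-0.6, 0.4, -0.1]
grip_width: 0.0005
grip_force: 0.4
```

Emit:
servo_tool(
  rows=[1, -0.0048, -0.0016, 0, -2.5, 1, -0.0048, -0.0016, 0, -2.5, 1, -0.0048, -0.0016, 0, -2.5, 1, -0.0048, -0.0016, 0, -2.5, 1, -0.0048, -0.0016, 0, -2.5],
)

```text
time: 10.8
position: [0.5212, -0.0428, 0.1177]
tool_rot: [0.223, 0.975, 0.0, -0.001]
ft_force: [-0.0, -0.4, 0.4]
grip_width: 0.0007
grip_force: 0.4
```

Emit:
servo_tool(
  rows=[1, -0.0048, -0.0016, 0, -2.5, 1, -0.0048, -0.0016, 0, -2.5, 1, -0.0048, -0.0016, 0, -2.5, 1, -0.0048, -0.0016, 0, -2.5, 1, -0.0048, -0.0016, 0, -2.5],
)

```text
time: 11.22
position: [0.54, -0.0583, 0.1175]
tool_rot: [0.116, 0.993, 0.0, -0.002]
ft_force: [-0.9, 2.0, 0.8]
grip_width: 0.0006
grip_force: 1.3
```

```bash
python3 - <<'E'
from h import *
o=robot.get_obs(); print(o["position"],o["ft_force"],o["tool_rot"])
for n in("scene","top"):
  c=robot.camera(n)
  for q in("pan_grip","pan"): print([(np.array(r["at"]).round(4),r["score"]) for r in robot.place_of(c,q)])
E
```

```text
[ 0.54000262 -0.05834631  0.11750948] [-0.89998796  1.97240366  0.80425692] [ 1.16167519e-01  9.93228328e-01  4.71715943e-04 -1.54069871e-03]
[(array([ 0.5536, -0.0693,  0.1407]), 0.62), (array([ 0.5999,  0.0406, -0.001 ]), 0.62), (array([ 0.2325, -0.3243,  0.0729]), 0.55)]
[(array([ 0.2236, -0.2107, -0.0023]), 0.79), (array([0.5968, 0.0354, 0.0636]), 0.61), (array([ 0.6718, -0.4428, -0.002 ]), 0.61)]
[(array([ 0.2371, -0.3234,  0.0763]), 0.7)]
[(array([0.5979, 0.0378, 0.0596]), 0.93)]
```

Emit:
servo_tool(
  rows=[1, -0.0048, -0.0016, 0, -2.5, 1, -0.0048, -0.0016, 0, -2.5, 1, -0.0048, -0.0016, 0, -2.5, 1, -0.0048, -0.0016, 0, -2.5, 1, -0.0048, -0.0016, 0, -2.5],
)

```text
time: 11.93
position: [0.5634, -0.0703, 0.1176]
tool_rot: [0.007, 1.0, 0.0, -0.0]
ft_force: [-0.7, -0.5, -0.1]
grip_width: 0.0005
grip_force: 0.3
```

Emit:
servo_tool(
  rows=[1, 0.01, 0, 0, 0, 1, 0.02, 0, 0, 0, 1, 0.005, 0, -0.03, 0, 1, 0, 0, -0.035, 0, 1, 0, 0, -0.035, 0],
)

```text
time: 12.35
position: [0.5273, -0.0695, 0.2181]
tool_rot: [0.009, 1.0, 0.0, -0.001]
ft_force: [1.7, -0.4, 0.7]
grip_width: 0.0004
grip_force: 0.0
```

Emit:
servo_tool(
  rows=[-1, 0.005, 0.033, -0.02, 0, -1, 0.005, 0.034, 0, 0, -1, 0.005, 0.034, 0, 0, -1, 0.005, 0.034, 0, 0, -1, 0.005, 0.034, 0, 0],
)

```text
time: 12.77
position: [0.506, 0.1009, 0.2382]
tool_rot: [0.009, 1.0, -0.0, 0.001]
ft_force: [1.0, -0.2, 0.5]
grip_width: 0.0255
grip_force: 0.0
```

Emit:
servo_tool(
  rows=[-1, 0.005, 0.034, 0, 0, -1, 0.005, 0.034, 0, 0, -1, 0.005, 0.034, 0, 0, -1, 0.005, 0.034, 0, 0, -1, 0.005, 0.034, 0, 0],
)

```text
time: 13.18
position: [0.4837, 0.2716, 0.2379]
tool_rot: [0.008, 1.0, 0.0, 0.0]
ft_force: [1.1, -0.6, -0.3]
grip_width: 0.0592
grip_force: 0.0
```

Emit:
servo_tool(
  rows=[-1, 0, 0.034, 0, 7, -1, 0, 0.02, 0, 0, -1, 0, 0, 0, 0],
)

```text
time: 13.43
position: [0.4877, 0.3278, 0.2379]
tool_rot: [0.067, 0.998, 0.001, 0.001]
ft_force: [0.3, 0.1, 0.5]
grip_width: 0.0791
grip_force: 0.0
```

```bash
cat >> h.py <<'E'
def wcam():
    o=robot.get_obs(); c=robot.camera("wrist"); T=np.eye(4); T[:3,:3]=R.from_quat(o["tool_rot"]).as_matrix(); T[:3,3]=o["position"]
    W=np.linalg.inv(T@np.array(c["mount"])); c["rvec"]=cv2.Rodrigues(W[:3,:3])[0].ravel(); c["tvec"]=W[:3,3]; return o,c
def ymask(c):
    return cv2.inRange(cv2.cvtColor(c["pixels"],cv2.COLOR_RGB2HSV),(20,130,60),(36,255,255))
E
python3 - <<'E'
from h import *
np.set_printoptions(precision=4,suppress=True)
o,c=wcam(); print(o["position"],o["ft_force"],o["tool_rot"]); save(c,"w1.png",k=1.2)
m=ymask(c); pts=cv2.findNonZero(m); print(len(pts),cv2.minAreaRect(pts))
s=robot.camera("scene")
for n,k in(("wrist",c),("scene",s)):
  for q in("basket","basket_grip","pan_grip","pan"): print(n,q,[(np.array(r["at"]).round(4),r["score"]) for r in robot.place_of(k,q)][:2])
E
```

```text
[0.4877 0.3278 0.2379] [0.2743 0.144  0.4904] [0.0674 0.9977 0.0013 0.001 ]
1867 ((298.6806640625, 309.17864990234375), (356.028564453125, 259.0445251464844), 42.18862533569336)
wrist basket [(array([0.5708, 0.3256, 0.0001]), 0.62)]
wrist basket_grip [(array([0.5667, 0.3058, 0.0025]), 0.61), (array([ 0.5842,  0.4549, -0.0041]), 0.36)]
wrist pan_grip []
wrist pan []
scene basket [(array([ 0.5754,  0.3263, -0.0008]), 0.76), (array([0.6837, 0.0539, 0.1439]), 0.53)]
scene basket_grip [(array([0.4711, 0.3427, 0.069 ]), 0.89)]
scene pan_grip [(array([ 0.2364, -0.3252,  0.0751]), 0.94), (array([ 0.5807, -0.0786,  0.1428]), 0.81)]
scene pan [(array([0.5993, 0.0404, 0.0647]), 0.87), (array([ 0.2254, -0.2124, -0.0023]), 0.57)]
```

View pics/w1.png

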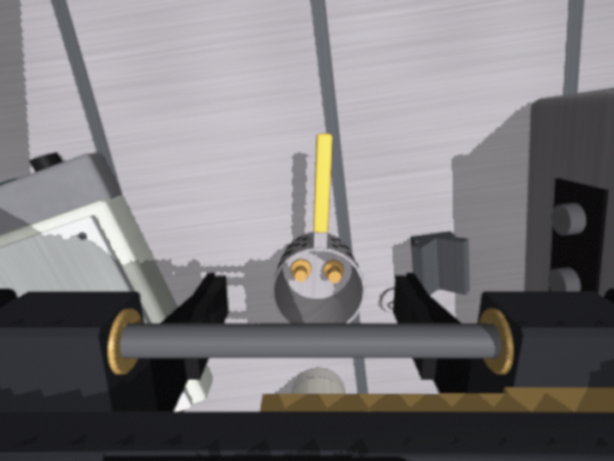

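The wrist view shows the perforated basket with both brass fittings inside at (300,270) and (334,271). Its yellow grip runs from (324,134) to (320,233).

```bash
python3 - <<'E'
from h import *
np.set_printoptions(precision=4,suppress=True)
o,c=wcam(); t=robot.camera("top")
m=ymask(c); m[220:]=0; ys,xs=np.nonzero(m); cen=(xs.mean(),ys.mean()); print(len(xs),cen,ys.min(),ys.max())
top=xs[ys<ys.min()+4].mean(); bot=xs[ys>ys.max()-4].mean()
E0=onz(c,(top,ys.min()),.068); E1=onz(c,(bot,ys.max()),.068); print(E0,E1,np.linalg.norm(E0-E1))
mt=ymask(t); z=np.zeros_like(mt); z[190:225,148:174]=mt[190:225,148:174]; yt,xt=np.nonzero(z); print(len(xt))
print("tri",tri([ray(c,cen),ray(t,(xt.mean(),yt.mean()))]), "c68",onz(c,cen,.068))
d=(E0-E1)[:2]; ang=np.degrees(np.arctan2(d[1],d[0])); print("handle dir",ang)
x=R.from_quat(o["tool_rot"]).as_matrix(); print("yaw x",np.degrees(np.arctan2(x[1,0],x[0,0])))
g=(E0+E1)/2; g[2]=.06; print("to go in tool", x.T@(g-o["position"]), g)
E
```

```text
915 (np.float64(273.3792349726776), np.float64(150.4896174863388)) 111 191
[0.4236 0.3491 0.068 ] [0.5082 0.3347 0.068 ] 0.0857963261583534
20
tri [0.4713 0.3431 0.0433] c68 [0.4637 0.3422 0.068 ]
handle dir 170.3857720618312
yaw x 171.98018420985497
to go in tool [0.0244 0.0158 0.1779] [0.4659 0.3419 0.06  ]
```

Emit:
servo_tool(
  rows=[-1, -0.003, 0.0105, 0.03, 1.3, -1, 0, 0, 0.035, 0, -1, 0, 0, 0.035, 0, -1, 0, 0, 0.03, 0, -1, 0, 0, 0, 0],
  newtons=50,
)

```text
time: 14.45
position: [0.4878, 0.3315, 0.1019]
tool_rot: [0.081, 0.997, -0.003, -0.006]
ft_force: [-0.6, -0.2, -0.6]
grip_width: 0.0869
grip_force: 0.0
```

```bash
python3 - <<'E'
from h import *
np.set_printoptions(precision=4,suppress=True)
o,c=wcam(); print(o["position"],o["ft_force"]); 
s=robot.camera("scene")
a=cv2.resize(c["pixels"],None,fx=.75,fy=.75);b=cv2.resize(s["pixels"][96:240,280:424],(288,288),interpolation=3)
cv2.imwrite("pics/g1.png",np.hstack([a,b])[:,:,::-1])
E
```

```text
[0.4878 0.3315 0.1019] [-0.5544 -0.173  -0.5797]
```

View pics/g1.png

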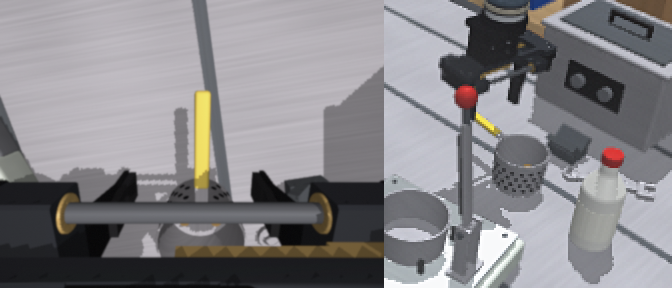

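The handle at (203,140) lies between the open fingers at (125,190) and (262,190), about 6 mm toward +y. I'll correct that, descend and close.

Emit:
servo_tool(
  rows=[-1, -0.004, 0.006, 0.02, 0, -1, 0, 0, 0.02, 0, -1, 0, 0, 0.019, 0, -1, 0, 0, 0, 0],
)

```text
time: 14.88
position: [0.4968, 0.3388, 0.0484]
tool_rot: [0.081, 0.997, -0.0, -0.001]
ft_force: [-1.0, -0.5, -0.5]
grip_width: 0.087
grip_force: 0.0
```

Emit:
servo_tool(
  rows=[0.4, 0, 0, 0, 0, 0.6, 0, 0, 0, 0, 0.6, 0, 0, 0, 0, 0.6, 0, 0, 0, 0, 0.6, 0, 0, 0, 0],
)

```text
time: 15.3
position: [0.4976, 0.3392, 0.05]
tool_rot: [0.081, 0.997, 0.001, 0.001]
ft_force: [0.1, -0.3, -0.0]
grip_width: 0.0615
grip_force: 0.0
```

Emit:
servo_tool(
  rows=[1, 0, 0, 0, 0, 1, 0, 0, 0, 0, 1, 0, 0, 0, 0, 1, 0, 0, 0, 0, 1, 0, 0, 0, 0],
)

```text
time: 15.72
position: [0.4969, 0.3389, 0.0487]
tool_rot: [0.081, 0.997, -0.0, -0.0]
ft_force: [0.5, 0.9, -0.2]
grip_width: 0.0284
grip_force: 0.0
```

Emit:
servo_tool(
  rows=[0.5, 0, 0, 0.005, 0, 0.5, 0, 0, 0, 0, 1, 0, 0, 0, 0, 1, 0, 0, 0, 0, 1, 0, 0, 0, 0],
)

```text
time: 16.13
position: [0.4967, 0.3387, 0.0435]
tool_rot: [0.081, 0.997, -0.0, -0.0]
ft_force: [-0.7, -0.2, -1.8]
grip_width: 0.0134
grip_force: 49.9
```

Emit:
servo_tool(
  rows=[1, 0, 0, 0, 0, 1, 0, 0, 0, 0, 1, 0, 0, 0, 0],
)

```text
time: 16.38
position: [0.4968, 0.3389, 0.0436]
tool_rot: [0.081, 0.997, -0.0, -0.0]
ft_force: [-0.6, -0.6, -2.3]
grip_width: 0.0132
grip_force: 49.9
```

Emit:
servo_tool(
  rows=[1, 0, 0, -0.01, 0, 1, 0, 0, -0.01, 0, 1, 0, 0, -0.01, 0, 1, 0, 0, -0.01, 0, 1, 0, 0, 0, 0],
)

```text
time: 16.8
position: [0.4987, 0.3398, 0.0868]
tool_rot: [0.081, 0.997, 0.001, 0.002]
ft_force: [0.1, 0.5, -3.7]
grip_width: 0.0134
grip_force: 49.9
```

```bash
python3 - <<'E'
from h import *
np.set_printoptions(precision=4,suppress=True)
o,c=wcam(); print(o["position"],o["ft_force"],o["moment"],o["grip_width"],o["grip_force"]); 
s=robot.camera("scene")
a=cv2.resize(c["pixels"],None,fx=.75,fy=.75);b=cv2.resize(s["pixels"][96:240,280:424],(288,288),interpolation=3)
cv2.imwrite("pics/g2.png",np.hstack([a,b])[:,:,::-1])
for q in("basket","basket_grip"): print(q,[(np.array(r["at"]).round(4),r["score"]) for r in robot.place_of(s,q)][:2])
E
```

```text
[0.4987 0.3398 0.0868] [ 0.0988  0.4746 -3.7234] [0.1629 0.0578 0.0034] 0.013360966735737152 49.93204336613417
basket [(array([0.5727, 0.3282, 0.0426]), 0.92)]
basket_grip [(array([0.474 , 0.3445, 0.1084]), 0.91), (array([0.6032, 0.0416, 0.0596]), 0.23)]
```

View pics/g2.png

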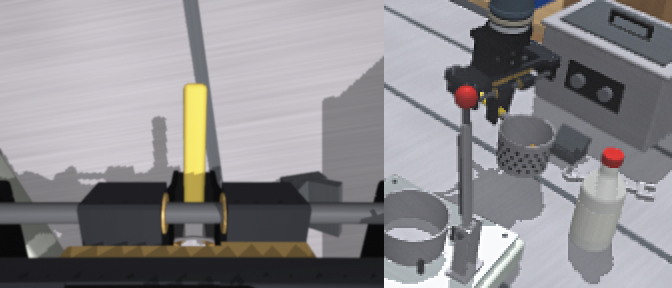

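The basket hangs level from the gripper, with its handle in line and the fittings still inside. I'll lift it and turn it.

Emit:
servo_tool(
  rows=[1, 0, 0, -0.01, 0, 1, 0, 0, -0.015, 0, 1, 0, 0, -0.015, 0, 1, 0, 0, -0.015, 0, 1, 0, 0, -0.015, 1],
)

```text
time: 17.42
position: [0.4966, 0.3388, 0.1544]
tool_rot: [0.089, 0.996, -0.0, -0.0]
ft_force: [0.8, -0.1, -2.4]
grip_width: 0.0133
grip_force: 49.9
```

Emit:
servo_tool(
  rows=[1, 0, 0, -0.015, 2, 1, 0, 0, -0.015, 3.5, 1, 0, 0, -0.015, 4.5, 1, 0, 0, -0.005, 4.5, 1, 0, 0, 0, 4.5],
)

```text
time: 17.83
position: [0.4978, 0.3394, 0.206]
tool_rot: [0.254, 0.967, 0.001, 0.001]
ft_force: [0.7, 1.3, -3.1]
grip_width: 0.0131
grip_force: 49.9
```

Emit:
servo_tool(
  rows=[1, 0, 0, 0, 5, 1, 0, 0, 0, 5, 1, 0, 0, 0, 5, 1, 0, 0, 0, 5, 1, 0, 0, 0, 4],
)

```text
time: 18.25
position: [0.4966, 0.3389, 0.2038]
tool_rot: [0.45, 0.893, -0.0, -0.0]
ft_force: [0.9, -0.1, -2.9]
grip_width: 0.0132
grip_force: 49.9
```

Emit:
servo_tool(
  rows=[1, -0.002, -0.001, 0, 1.7, 1, -0.006, -0.002, 0, 0, 1, -0.011, -0.004, 0, 0, 1, -0.013, -0.005, 0, 0, 1, -0.013, -0.005, 0, 0],
)

```text
time: 18.67
position: [0.5092, 0.2908, 0.2038]
tool_rot: [0.461, 0.887, -0.0, 0.0]
ft_force: [-0.7, 0.3, -3.4]
grip_width: 0.0131
grip_force: 49.9
```

```bash
python3 - <<'E'
from h import *
np.set_printoptions(precision=4,suppress=True)
o=robot.get_obs(); print(o["position"],o["ft_force"],o["tool_rot"],o["grip_width"],o["time"])
x=R.from_quat(o["tool_rot"]).as_matrix()
for n in ("scene","top","scene","top"):
  s=robot.camera(n)
  for q in("pan","pan_grip","basket","basket_grip"): print(n,q,[(np.array(r["at"]).round(4),round(r["score"],2)) for r in robot.place_of(s,q) if r["at"][1]>-.15][:2])
save(s,"t1.png",(150,80,330,260),3)
E
```

```text
[0.5092 0.2908 0.2038] [-0.6729  0.3027 -3.4002] [ 0.461   0.8874 -0.0003  0.0001] 0.013114397607351681 18.6667
scene pan [(array([0.5958, 0.0404, 0.0626]), 0.89)]
scene pan_grip [(array([ 0.5802, -0.079 ,  0.1424]), 0.8)]
scene basket [(array([0.556 , 0.229 , 0.1595]), 0.7)]
scene basket_grip [(array([0.4961, 0.3117, 0.2248]), 0.63)]
top pan [(array([0.6016, 0.0355, 0.06  ]), 0.7)]
top pan_grip [(array([ 0.5875, -0.0785,  0.1375]), 0.63)]
top basket [(array([0.552 , 0.2288, 0.1608]), 0.67)]
top basket_grip []
scene pan [(array([0.6014, 0.0368, 0.0634]), 0.95)]
scene pan_grip []
scene basket [(array([0.5546, 0.2334, 0.1579]), 0.94)]
scene basket_grip [(array([0.4924, 0.3145, 0.2312]), 0.89)]
top pan [(array([0.6009, 0.0373, 0.0605]), 0.74)]
top pan_grip [(array([ 0.5844, -0.0784,  0.1382]), 0.79), (array([0.603 , 0.0386, 0.0018]), 0.34)]
top basket [(array([0.5515, 0.2328, 0.1601]), 0.72)]
top basket_grip [(array([0.659 , 0.0493, 0.337 ]), 0.34), (array([0.6033, 0.0366, 0.0583]), 0.29)]
```

View pics/t1.png

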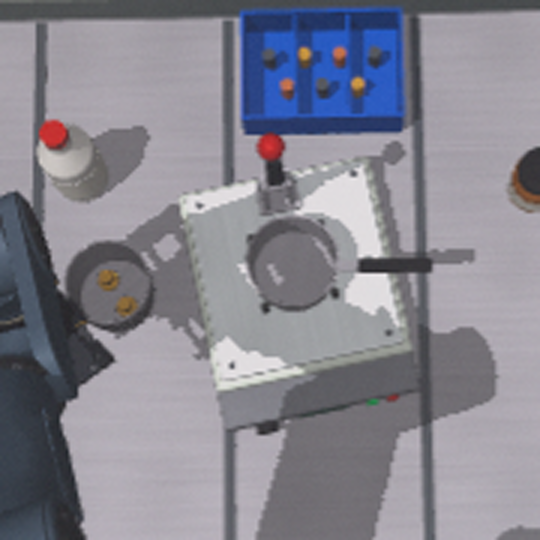

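The top view shows the basket level with both fittings at (107,280) and (126,305). The pan is at (295,263) between its studs with its handle toward the right at (395,265), and the lever is back at (272,148). I'll carry the basket over the pan.

Emit:
servo_tool(
  rows=[1, -0.013, -0.005, 0, 0, 1, -0.013, -0.005, 0, 0, 1, -0.013, -0.005, 0, 0, 1, -0.013, -0.005, 0, 0, 1, -0.013, -0.005, 0, 0],
)

```text
time: 20.08
position: [0.5262, 0.2227, 0.2038]
tool_rot: [0.462, 0.887, -0.0, 0.0]
ft_force: [1.0, -0.7, -3.7]
grip_width: 0.0133
grip_force: 49.9
```

Emit:
servo_tool(
  rows=[1, -0.013, -0.005, 0, 0, 1, -0.013, -0.005, 0, 0, 1, -0.013, -0.005, 0, 0, 1, -0.013, -0.005, 0, 0, 1, -0.013, -0.005, 0, 0],
)

```text
time: 20.5
position: [0.543, 0.1557, 0.2038]
tool_rot: [0.461, 0.887, -0.0, 0.0]
ft_force: [0.0, -0.5, -2.8]
grip_width: 0.0135
grip_force: 49.9
```

Emit:
servo_tool(
  rows=[1, -0.013, -0.005, 0, 0, 1, -0.013, -0.005, 0, 0, 1, -0.012, -0.005, 0, 0, 1, -0.009, -0.004, 0, 0, 1, -0.004, -0.002, 0, 0],
)

```text
time: 20.92
position: [0.5553, 0.1017, 0.2037]
tool_rot: [0.462, 0.887, -0.0, 0.0]
ft_force: [-0.0, 0.1, -2.9]
grip_width: 0.013
grip_force: 49.9
```

Emit:
servo_tool(
  rows=[1, 0, 0, 0, 0, 1, 0, 0, 0, 0],
)

```text
time: 21.08
position: [0.5546, 0.1035, 0.2037]
tool_rot: [0.462, 0.887, 0.0, -0.0]
ft_force: [-0.8, 0.1, -3.5]
grip_width: 0.0135
grip_force: 49.9
```

```bash
python3 - <<'E'
from h import *
np.set_printoptions(precision=4,suppress=True)
o=robot.get_obs(); print(o["position"],o["ft_force"],o["tool_rot"],o["grip_width"],o["time"])
ims=[]
for n in ("scene","top","scene"):
  s=robot.camera(n)
  for q in("pan","basket","basket_grip"): print(n,q,[(np.array(r["at"]).round(4),round(r["score"],2)) for r in robot.place_of(s,q) if r["at"][1]>-.15][:2])
  if len(ims)<2:
    x,y=(220,110) if n=="scene" else (180,110); ims.append(cv2.resize(s["pixels"][y:y+130,x:x+130],None,fx=3,fy=3,interpolation=3))
cv2.imwrite("pics/o1.png",np.hstack(ims)[:,:,::-1])
E
```

```text
[0.5546 0.1035 0.2037] [-0.8076  0.1481 -3.4611] [ 0.4616  0.8871  0.0002 -0.0003] 0.013495058430926712 21.0833
scene pan [(array([0.599 , 0.0352, 0.0651]), 0.67)]
scene basket [(array([0.6006, 0.0444, 0.1584]), 0.78), (array([0.577 , 0.4569, 0.0019]), 0.72)]
scene basket_grip [(array([0.5387, 0.1246, 0.2264]), 0.55)]
top pan [(array([0.6017, 0.0374, 0.0636]), 0.56)]
top basket [(array([0.5963, 0.0453, 0.1591]), 0.86), (array([0.7369, 0.3014, 0.002 ]), 0.45)]
top basket_grip []
scene pan [(array([0.5998, 0.0393, 0.0646]), 0.76)]
scene basket [(array([0.5994, 0.0446, 0.1573]), 0.61)]
scene basket_grip [(array([0.5403, 0.1259, 0.2258]), 0.71)]
```

View pics/o1.png

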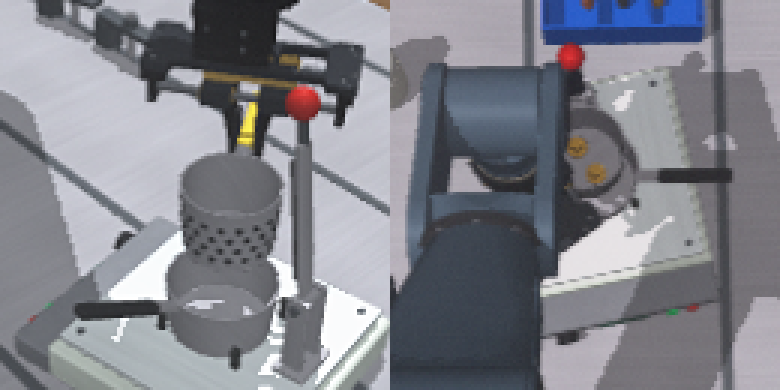

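Emit:
servo_tool(
  rows=[1, -0.003, -0.001, 0.005, 0, 1, -0.003, -0.0005, 0.01, 0, 1, 0, 0, 0.01, 0, 1, 0, 0, 0.008, 0, 1, 0, 0, 0, 0],
)

```text
time: 22.1
position: [0.555, 0.0975, 0.168]
tool_rot: [0.462, 0.887, -0.001, -0.003]
ft_force: [-1.2, 0.7, -3.1]
grip_width: 0.0136
grip_force: 49.9
```

```bash
python3 - <<'E'
from h import *
np.set_printoptions(precision=4,suppress=True)
o=robot.get_obs(); print(o["position"],o["ft_force"],o["time"])
B=[];Q=[]
for n in ("scene","top","scene","top"):
  s=robot.camera(n)
  for q,L in(("pan",Q),("basket",B)):
    r=[r["at"] for r in robot.place_of(s,q) if abs(r["at"][1]-.04)<.05]
    if r: L.append(r[0])
print(np.array(Q),np.array(B),sep="\n")
E
```

```text
[0.555  0.0975 0.168 ] [-1.2429  0.6889 -3.1018] 22.1
[[0.597  0.0354 0.0643]
 [0.5987 0.0363 0.0612]
 [0.5968 0.0366 0.0621]
 [0.5996 0.0394 0.0624]]
[[0.598  0.0352 0.1213]
 [0.6603 0.0485 0.337 ]
 [0.6019 0.0385 0.1276]
 [0.6801 0.0488 0.1408]]
```

They're aligned within about 1–2 mm. I'll lower the basket while watching the force.

Emit:
servo_tool(
  rows=[1, 0, 0, 0.006, 0, 1, 0, 0, 0.006, 0, 1, 0, 0, 0.006, 0, 1, 0, 0, 0, 0],
)

```text
time: 23.03
position: [0.5556, 0.0976, 0.1509]
tool_rot: [0.461, 0.887, -0.001, -0.002]
ft_force: [-0.4, 1.0, -3.3]
grip_width: 0.013
grip_force: 49.9
```

Emit:
servo_tool(
  rows=[1, 0, 0, 0.006, 0, 1, 0, 0, 0.006, 0, 1, 0, 0, 0.006, 0, 1, 0, 0, 0.006, 0, 1, 0, 0, 0, 0],
)

```text
time: 23.45
position: [0.5559, 0.0976, 0.1272]
tool_rot: [0.461, 0.887, -0.001, -0.001]
ft_force: [-0.5, 0.1, -2.8]
grip_width: 0.0134
grip_force: 49.9
```

Emit:
servo_tool(
  rows=[1, 0, 0, 0.005, 0, 1, 0, 0, 0.004, 0, 1, 0, 0, 0.003, 0, 1, 0, 0, 0, 0, 1, 0, 0, 0, 0],
)

```text
time: 23.87
position: [0.5569, 0.0976, 0.1166]
tool_rot: [0.461, 0.887, -0.0, -0.0]
ft_force: [0.0, 0.3, -3.2]
grip_width: 0.0131
grip_force: 49.9
```

Free so far. For the last roughly 8 mm I'll go slowly.

Emit:
servo_tool(
  rows=[1, 0, 0, 0.002, 0, 1, 0, 0, 0.002, 0, 1, 0, 0, 0.001, 0, 1, 0, 0, 0, 0, 1, 0, 0, 0, 0],
)

```text
time: 24.28
position: [0.5569, 0.0976, 0.1117]
tool_rot: [0.461, 0.887, -0.0, -0.0]
ft_force: [0.2, -0.3, -2.0]
grip_width: 0.0134
grip_force: 49.9
```

Emit:
servo_tool(
  rows=[1, 0, 0, 0.001, 0, 1, 0, 0, 0.001, 0, 1, 0, 0, 0, 0, 1, 0, 0, 0, 0],
)

```text
time: 24.62
position: [0.5571, 0.0976, 0.1098]
tool_rot: [0.461, 0.887, 0.0, 0.0]
ft_force: [0.6, 0.2, -3.0]
grip_width: 0.0132
grip_force: 49.9
```

Emit:
servo_tool(
  rows=[1, 0, 0, 0.001, 0, 1, 0, 0, 0, 0, 1, 0, 0, 0, 0],
)

```text
time: 24.87
position: [0.5571, 0.0977, 0.1089]
tool_rot: [0.461, 0.887, 0.0, 0.0]
ft_force: [-0.1, 0.4, -1.5]
grip_width: 0.0131
grip_force: 49.9
```

Emit:
servo_tool(
  rows=[1, 0, 0, 0.001, 0, 1, 0, 0, 0, 0, 1, 0, 0, 0, 0],
)

```text
time: 25.12
position: [0.5571, 0.0978, 0.1084]
tool_rot: [0.461, 0.887, 0.0, 0.0]
ft_force: [-2.4, 1.7, 4.9]
grip_width: 0.0132
grip_force: 49.9
```

Emit:
servo_tool(
  rows=[1, 0, 0, 0.001, 0, 1, 0, 0, 0, 0, 1, 0, 0, 0, 0],
)

```text
time: 25.37
position: [0.557, 0.0981, 0.1082]
tool_rot: [0.461, 0.887, 0.0, 0.0]
ft_force: [-3.2, 2.0, 10.1]
grip_width: 0.0129
grip_force: 49.9
```

```bash
python3 - <<'E'
from h import *
np.set_printoptions(precision=4,suppress=True)
o=robot.get_obs(); print(o["position"],o["ft_force"],o["moment"])
for n in ("scene","top"):
  s=robot.camera(n)
  for q in("pan","basket","basket_grip","pan_grip"): print(n,q,[(np.array(r["at"]).round(4),round(r["score"],2)) for r in robot.place_of(s,q) if abs(r["at"][1])<.2][:1])
E
```

```text
[0.557  0.0981 0.1082] [-3.1883  2.0304 10.1262] [ 0.2907  0.3671 -0.0206]
scene pan [(array([0.5969, 0.0376, 0.0629]), 0.91)]
scene basket [(array([0.603 , 0.0365, 0.0652]), 0.82)]
scene basket_grip [(array([0.5405, 0.117 , 0.1306]), 0.85)]
scene pan_grip [(array([ 0.5821, -0.0791,  0.1418]), 0.96)]
top pan [(array([0.6162, 0.0482, 0.0679]), 0.66)]
top basket [(array([0.6014, 0.0363, 0.0654]), 0.72)]
top basket_grip [(array([0.6014, 0.0361, 0.0656]), 0.41)]
top pan_grip [(array([ 0.5873, -0.0806,  0.1374]), 0.57)]
```

The basket bottomed at the expected height (TCP z 0.108) and is level. I'll relieve the pressure, open and rise.

Emit:
servo_tool(
  rows=[1, 0, 0, -0.001, 0, 1, 0, 0, -0.0005, 0, 0.8, 0, 0, 0, 0, 0.7, 0, 0, 0, 0, 0.6, 0, 0, 0, 0],
  newtons=10,
)

```text
time: 26.28
position: [0.5574, 0.0975, 0.1082]
tool_rot: [0.461, 0.887, 0.0, 0.0]
ft_force: [0.6, 0.8, 0.2]
grip_width: 0.0154
grip_force: 0.0
```

Emit:
servo_tool(
  rows=[0.3, 0, 0, 0, 0, 0.2, 0, 0, 0, 0, 0.1, 0, 0, 0, 0, 0.1, 0, 0, 0, 0, 0.1, 0, 0, 0, 0],
)

```text
time: 26.7
position: [0.5571, 0.0976, 0.1082]
tool_rot: [0.461, 0.887, -0.0, 0.0]
ft_force: [0.1, -0.4, -1.5]
grip_width: 0.0375
grip_force: 0.0
```

Emit:
servo_tool(
  rows=[0.1, 0, 0, -0.01, 0, 0.1, 0, 0, -0.02, 0, 0.1, 0, 0, -0.03, 0, 0.1, 0, 0, -0.03, 0, 0.1, 0, 0, -0.03, 0],
)

```text
time: 27.12
position: [0.5567, 0.0976, 0.2301]
tool_rot: [0.461, 0.887, -0.0, -0.0]
ft_force: [0.7, -0.2, 0.0]
grip_width: 0.0392
grip_force: 0.0
```

```bash
python3 - <<'E'
from h import *
np.set_printoptions(precision=4,suppress=True)
o=robot.get_obs(); print(o["position"],o["ft_force"],o["grip_width"],o["time"])
for n in ("scene","top"):
  s=robot.camera(n)
  for q in("pan","basket","basket_grip","pan_grip","holddown_knob","fitting0"): print(n,q,[(np.array(r["at"]).round(4),round(r["score"],2)) for r in robot.place_of(s,q) if abs(r["at"][1])<.2][:2])
E
```

```text
[0.5567 0.0976 0.2301] [ 0.6978 -0.17    0.0102] 0.03918336488855417 27.1167
scene pan [(array([0.5998, 0.0387, 0.0636]), 0.94)]
scene basket [(array([0.6046, 0.0339, 0.0641]), 0.89), (array([ 0.6012,  0.0384, -0.0013]), 0.56)]
scene basket_grip [(array([0.5409, 0.1189, 0.1304]), 0.62)]
scene pan_grip [(array([ 0.5812, -0.0794,  0.1443]), 0.72)]
scene holddown_knob [(array([0.6565, 0.0459, 0.3396]), 0.85)]
scene fitting0 []
top pan [(array([0.6011, 0.0379, 0.063 ]), 0.52)]
top basket [(array([0.6151, 0.0462, 0.0686]), 0.3)]
top basket_grip []
top pan_grip [(array([ 0.5848, -0.0779,  0.1387]), 0.54)]
top holddown_knob [(array([0.6023, 0.0369, 0.059 ]), 0.62), (array([0.6618, 0.0444, 0.3373]), 0.42)]
top fitting0 [(array([0.5886, 0.0276, 0.0744]), 0.48), (array([0.6159, 0.0467, 0.0695]), 0.35)]
```

The basket is home. Next I'll go round behind the knob.

Emit:
servo_tool(
  rows=[1, 0, 0, -0.03, 5.8, 1, 0, 0, -0.03, 5.8, 1, 0, 0, -0.02, 5.8, 1, 0, 0, 0, 5.9, 1, 0.007, 0.03, 0, 0],
)

```text
time: 28.23
position: [0.5811, 0.1095, 0.3098]
tool_rot: [0.633, 0.774, -0.002, -0.001]
ft_force: [0.2, -1.0, -1.2]
grip_width: 0.0136
grip_force: 0.0
```

Emit:
servo_tool(
  rows=[1, 0.007, 0.031, 0, 0, 1, 0.007, 0.031, 0, 0, 1, 0.008, 0.031, 0, 0, 1, 0.008, 0.031, 0, 0, 1, 0, 0, 0, 0],
)

```text
time: 28.65
position: [0.7046, 0.1674, 0.3061]
tool_rot: [0.63, 0.776, 0.001, 0.001]
ft_force: [0.7, -1.2, 0.0]
grip_width: 0.0001
grip_force: 0.0
```

Emit:
servo_tool(
  rows=[1, 0, 0, 0, 0],
)

```text
time: 28.73
position: [0.7007, 0.1658, 0.3064]
tool_rot: [0.631, 0.776, -0.001, -0.001]
ft_force: [0.1, -0.8, 0.8]
grip_width: 0.0006
grip_force: 0.0
```

Emit:
servo_tool(
  rows=[1, -0.027, 0, 0, 0, 1, -0.027, 0, 0, 0, 1, -0.027, 0, 0, 0, 1, -0.026, 0, 0, 0, 1, 0, -0.01, 0, 0],
)

```text
time: 29.15
position: [0.7131, 0.0523, 0.3079]
tool_rot: [0.633, 0.774, -0.001, 0.001]
ft_force: [-0.3, -0.8, 0.1]
grip_width: 0.0002
grip_force: 0.0
```

Emit:
servo_tool(
  rows=[1, 0, -0.012, 0, 0, 1, 0, -0.008, 0, 0, 1, 0, -0.006, 0, 0, 1, 0, -0.005, 0, 0, 1, 0, 0, 0, 0],
)

```text
time: 29.57
position: [0.6809, 0.0523, 0.3088]
tool_rot: [0.631, 0.776, -0.0, 0.0]
ft_force: [-0.6, 0.4, 0.3]
grip_width: 0.0006
grip_force: 0.0
```

Emit:
servo_tool(
  rows=[1, 0, -0.009, 0.0015, 0, 1, 0, -0.009, 0.0017, 0, 1, 0, -0.009, 0.0024, 0, 1, 0, -0.009, 0.0025, 0, 1, 0, -0.009, 0.0033, 0],
)

```text
time: 29.98
position: [0.6384, 0.0434, 0.2976]
tool_rot: [0.631, 0.776, 0.001, 0.001]
ft_force: [1.1, 1.0, 0.9]
grip_width: 0.0007
grip_force: 0.6
```

```bash
python3 - <<'E'
from h import *
o=robot.get_obs(); print(o["position"],o["ft_force"])
for n in ("scene","top"):
  s=robot.camera(n); print([(np.array(r["at"]).round(4),round(r["score"],2)) for r in robot.place_of(s,"holddown_knob")])
E
```

```text
[0.63844443 0.04344024 0.29762409] [1.07839174 0.95814764 0.88728058]
[(array([0.6103, 0.0352, 0.3271]), 0.93)]
[]
```

Emit:
servo_tool(
  rows=[1, 0, -0.009, 0.0038, 0, 1, 0, -0.009, 0.0042, 0, 1, 0, -0.0085, 0.0046, 0, 1, 0, -0.0082, 0.005, 0, 1, 0, -0.008, 0.0054, 0],
)

```text
time: 30.6
position: [0.5971, 0.0346, 0.2744]
tool_rot: [0.631, 0.776, 0.001, 0.001]
ft_force: [-0.0, 0.8, 1.4]
grip_width: 0.0004
grip_force: 0.7
```

Emit:
servo_tool(
  rows=[1, 0, -0.0076, 0.0057, 0, 1, 0, -0.0072, 0.006, 0, 1, 0, -0.007, 0.0064, 0, 1, 0, 0, 0, 0],
)

```text
time: 30.93
position: [0.5738, 0.03, 0.2548]
tool_rot: [0.631, 0.776, -0.001, -0.001]
ft_force: [-0.4, 0.9, -1.0]
grip_width: 0.0004
grip_force: 0.0
```

```bash
python3 - <<'E'
from h import *
o=robot.get_obs(); print(o["position"],o["ft_force"])
for n in ("scene","scene"):
  s=robot.camera(n); print([(np.array(r["at"]).round(4),round(r["score"],2)) for r in robot.place_of(s,"holddown_knob")])
E
```

```text
[0.57381995 0.02999131 0.25484765] [-0.40250175  0.92705491 -0.97641184]
[(array([0.5387, 0.0227, 0.2734]), 0.81)]
[(array([0.5352, 0.021 , 0.2747]), 0.85)]
```

Now I'll go over the knob and press it down along its arc.

Emit:
servo_tool(
  rows=[1, 0, 0.01, 0, 0, 1, 0, 0, -0.025, 0, 1, 0, 0, -0.025, 0, 1, 0, -0.026, 0, 0, 1, 0, -0.025, 0, 0],
)

```text
time: 31.55
position: [0.5373, 0.0212, 0.3077]
tool_rot: [0.631, 0.776, 0.002, 0.003]
ft_force: [-0.7, -0.3, -0.2]
grip_width: 0.0003
grip_force: 0.0
```

Emit:
servo_tool(
  rows=[1, 0, 0, 0, 0, 1, 0, 0, 0.006, 0, 1, 0, 0, 0.006, 0, 1, 0, 0, 0.003, 0, 1, 0, 0, 0, 0],
)

```text
time: 31.97
position: [0.5348, 0.0216, 0.2893]
tool_rot: [0.631, 0.776, -0.001, -0.001]
ft_force: [-0.3, -0.2, -0.2]
grip_width: 0.0003
grip_force: 0.0
```

Emit:
servo_tool(
  rows=[1, 0, -0.0077, 0.0091, 0, 1, 0, -0.0071, 0.0096, 0, 1, 0, -0.0065, 0.01, 0, 1, 0, -0.0059, 0.0104, 0, 1, 0, 0, 0, 0],
)

```text
time: 32.38
position: [0.5057, 0.0161, 0.2496]
tool_rot: [0.631, 0.776, -0.002, -0.003]
ft_force: [0.2, -0.2, 0.2]
grip_width: 0.0003
grip_force: 0.0
```

```bash
python3 - <<'E'
from h import *
o=robot.get_obs(); print(o["position"],o["ft_force"])
for n in ("scene","scene"):
  s=robot.camera(n); print([(np.array(r["at"]).round(4),round(r["score"],2)) for r in robot.place_of(s,"holddown_knob")])
E
```

```text
[0.50572266 0.01608522 0.24958768] [ 0.16603436 -0.21464171  0.18879617]
[(array([0.5099, 0.02  , 0.2339]), 0.94), (array([0.5431, 0.1167, 0.1296]), 0.53)]
[(array([0.5096, 0.0189, 0.233 ]), 0.89)]
```

Emit:
servo_tool(
  rows=[1, 0.002, -0.003, 0.0107, 0, 1, 0, -0.0046, 0.011, 0, 1, 0, -0.004, 0.0113, 0, 1, 0, -0.0033, 0.0115, 0, 1, 0, 0, 0, 0],
)

```text
time: 33.0
position: [0.4921, 0.0151, 0.206]
tool_rot: [0.631, 0.776, -0.001, -0.001]
ft_force: [0.5, -0.1, 0.9]
grip_width: 0.0006
grip_force: 0.0
```

Emit:
servo_tool(
  rows=[1, 0, -0.0026, 0.0117, 0, 1, 0, -0.0019, 0.0118, 0, 1, 0, -0.001, 0.008, 0, 1, 0, 0, 0, 0],
)

```text
time: 33.33
position: [0.4875, 0.0138, 0.175]
tool_rot: [0.631, 0.776, -0.0, -0.001]
ft_force: [-0.5, -0.3, -0.0]
grip_width: 0.0005
grip_force: 0.0
```

```bash
python3 - <<'E'
from h import *
o=robot.get_obs(); print(o["position"],o["ft_force"])
for n in ("scene","scene"):
  s=robot.camera(n); print([(np.array(r["at"]).round(4),round(r["score"],2)) for r in robot.place_of(s,"holddown_knob")])
E
```

```text
[0.4875288  0.01379941 0.17498384] [-0.50890629 -0.32377287 -0.03653179]
[(array([ 0.5814, -0.0811,  0.1419]), 0.72), (array([0.485 , 0.0137, 0.1582]), 0.67)]
[(array([0.4894, 0.0114, 0.1665]), 0.87)]
```

Emit:
servo_tool(
  rows=[1, 0, 0, 0.007, 0, 1, 0, 0, 0.006, 0, 1, 0, 0, 0.003, 0, 1, 0, 0, 0, 0],
)

```text
time: 33.87
position: [0.4871, 0.0138, 0.1588]
tool_rot: [0.631, 0.776, -0.0, -0.001]
ft_force: [-0.4, 0.5, 0.1]
grip_width: 0.0006
grip_force: 0.0
```

Emit:
servo_tool(
  rows=[1, 0, 0, 0.0015, 0, 1, 0, 0, 0, 0, 1, 0, 0, 0, 0],
)

```text
time: 34.12
position: [0.4875, 0.0137, 0.1581]
tool_rot: [0.631, 0.776, -0.0, -0.0]
ft_force: [0.0, 0.1, -0.1]
grip_width: 0.0007
grip_force: 0.0
```

Emit:
servo_tool(
  rows=[1, 0, 0, 0.0015, 0, 1, 0, 0, 0, 0, 1, 0, 0, 0, 0],
)

```text
time: 34.37
position: [0.4876, 0.0137, 0.1567]
tool_rot: [0.631, 0.776, 0.0, 0.0]
ft_force: [0.3, -0.1, -0.5]
grip_width: 0.0009
grip_force: 0.0
```

Emit:
servo_tool(
  rows=[1, 0, 0, 0.0015, 0, 1, 0, 0, 0, 0, 1, 0, 0, 0, 0],
)

```text
time: 34.62
position: [0.4875, 0.0137, 0.1551]
tool_rot: [0.631, 0.776, -0.0, -0.0]
ft_force: [0.0, -0.1, 0.4]
grip_width: 0.0003
grip_force: 0.0
```

Emit:
servo_tool(
  rows=[1, 0, 0, 0.0015, 0, 1, 0, 0, 0, 0, 1, 0, 0, 0, 0],
)

```text
time: 34.87
position: [0.4876, 0.0137, 0.154]
tool_rot: [0.631, 0.776, 0.0, 0.0]
ft_force: [-1.8, -0.5, 5.0]
grip_width: 0.0004
grip_force: 2.2
```

Emit:
servo_tool(
  rows=[1, 0, 0, 0.001, 0, 1, 0, 0, 0, 0, 1, 0, 0, 0, 0],
)

```text
time: 35.12
position: [0.4876, 0.0137, 0.1537]
tool_rot: [0.631, 0.776, 0.0, 0.0]
ft_force: [-2.9, 0.6, 9.6]
grip_width: 0.0003
grip_force: 5.0
```

Emit:
servo_tool(
  rows=[1, 0, 0, 0.001, 0, 1, 0, 0, 0, 0, 1, 0, 0, 0, 0],
)

```text
time: 35.37
position: [0.4876, 0.0137, 0.1533]
tool_rot: [0.631, 0.776, 0.0, 0.0]
ft_force: [-3.3, 0.4, 15.3]
grip_width: 0.0001
grip_force: 7.7
```

```bash
python3 - <<'E'
from h import *
o=robot.get_obs(); print(o["position"],o["ft_force"])
for n in ("scene","scene"):
  s=robot.camera(n)
  for q in ("holddown_knob","basket","basket_grip"): print([(np.array(r["at"]).round(4),round(r["score"],2)) for r in robot.place_of(s,q)][:2])
E
```

```text
[0.48761687 0.01367846 0.15333429] [-3.34936393  0.43347122 15.31849555]
[(array([0.6028, 0.0373, 0.061 ]), 0.61), (array([0.486 , 0.0139, 0.1368]), 0.58)]
[(array([0.6028, 0.0389, 0.0666]), 0.84), (array([ 6.715e-01, -4.394e-01,  6.000e-04]), 0.55)]
[(array([0.5401, 0.1203, 0.1294]), 0.86)]
[(array([0.4851, 0.0136, 0.1418]), 0.94), (array([0.6021, 0.0404, 0.0643]), 0.33)]
[(array([0.6034, 0.0343, 0.0637]), 0.92)]
[(array([0.5424, 0.1173, 0.1325]), 0.85)]
```

The knob stopped firmly at top z 0.154, which puts its centre at 0.140: the lever is level on the basket's rim. I'll lift straight off and do a final check.

Emit:
servo_tool(
  rows=[1, 0, 0, -0.005, 0, 1, 0, 0, -0.015, 0, 1, 0, 0, -0.035, 0, 1, 0, 0, -0.035, 0, 1, 0, 0, -0.035, 0],
)

```text
time: 36.18
position: [0.487, 0.0138, 0.2775]
tool_rot: [0.631, 0.776, -0.0, -0.001]
ft_force: [1.7, 0.1, 0.2]
grip_width: 0.0004
grip_force: 0.0
```

Emit:
servo_tool(
  rows=[1, 0, -0.02, -0.02, 0, 1, 0, -0.02, 0, 0, 1, 0, 0, 0, 0, 1, 0, 0, 0, 0, 1, 0, 0, 0, 0],
)

```text
time: 36.6
position: [0.4488, 0.0056, 0.2963]
tool_rot: [0.631, 0.776, 0.0, 0.0]
ft_force: [0.9, -0.3, -0.9]
grip_width: 0.0008
grip_force: 0.0
```

```bash
python3 - <<'E'
from h import *
o=robot.get_obs(); print(o["position"],o["ft_force"],o["time"])
for n in ("scene","top"):
  s=robot.camera(n)
  for q in ("holddown_knob","basket","basket_grip","pan","pan_grip","dipper","bottle","jar","vblock"): print(n,q,[(np.array(r["at"]).round(4),round(r["score"],2)) for r in robot.place_of(s,q)][:2])
E
```

```text
[0.44875352 0.00559586 0.29629171] [ 0.94865754 -0.34545995 -0.85273767] 36.6
scene holddown_knob [(array([0.483 , 0.0158, 0.1384]), 0.84)]
scene basket [(array([0.6026, 0.0352, 0.0663]), 0.75)]
scene basket_grip []
scene pan [(array([0.5992, 0.0352, 0.0658]), 0.81), (array([ 0.2235, -0.2105, -0.0061]), 0.81)]
scene pan_grip [(array([ 0.5825, -0.0786,  0.1422]), 0.68), (array([ 0.2354, -0.3258,  0.0748]), 0.66)]
scene dipper [(array([ 0.5211, -0.3469, -0.0045]), 0.82)]
scene bottle [(array([ 0.7388,  0.3066, -0.0017]), 0.59)]
scene jar [(array([ 0.715 , -0.2587,  0.0018]), 0.93)]
scene vblock []
top holddown_knob []
top basket [(array([0.601 , 0.0341, 0.0659]), 0.46)]
top basket_grip [(array([0.546 , 0.1164, 0.1273]), 0.5), (array([ 0.7173, -0.2616,  0.0033]), 0.19)]
top pan [(array([ 2.248e-01, -2.095e-01, -1.000e-04]), 0.8), (array([0.601 , 0.035 , 0.0651]), 0.52)]
top pan_grip [(array([ 0.5846, -0.0779,  0.1363]), 0.56)]
top dipper [(array([ 5.137e-01, -3.471e-01, -2.000e-04]), 0.73)]
top bottle [(array([0.7382, 0.3039, 0.0019]), 0.97)]
top jar [(array([ 0.5696, -0.4466, -0.0048]), 0.43), (array([0.5443, 0.1157, 0.1259]), 0.29)]
top vblock [(array([0.576 , 0.4567, 0.0015]), 0.75), (array([0.6059, 0.036 , 0.0584]), 0.24)]
```

All is as asked; handing in.

```bash
python3 -c "
from rig import robot
print(robot.hand_in())"
```

```text
the job is handed in; nothing more can be done
None
```

The job is handed in at about 37 s of robot time: the pan's handle is turned well clear, the basket sits home in the pan with both fittings in it when last seen, the lever lies flat across its rim, and the bystanders I re-checked were not moved.

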